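# Sort the cooking things away

### The arm

A 6-joint arm with a two-finger parallel gripper is mounted at the origin on a cart in front of the work surface, level with it; the furniture and walls round the work are solid. World frame = base frame: x ahead of the robot, y to its left, z up, the work surface at z = 0. Lengths are in m, angles in rad, forces in N, time in s.
With the tool pointing down it reaches from about 0.375 to 0.9 m from the base axis. Payload 3.1 kg.
Tool frame: the origin (TCP) lies between the finger pads; the fingertips stand 11 mm ahead of it and the grasp point (between the pads) lies 8 mm behind it; z points along the fingers, y is the line along which they close (so a half turn about z gives the same grasp; the last joint's range is limited). The gripper opens to 87 mm and grips with 3 to 60 N. Pads are 19 mm wide; open, the fingers measure 117 mm over their backs; the gripper's body (75 mm by 190 mm) begins 51 mm behind the grasp point.
Start: joints at [1.004, 0.527, 1.433, -0, 1.181, -0.178], TCP at [0.236, 0.579, 0.234] pointing down, gripper open.
Joint ranges: [-3.08, 3.08], [-0.75, 2.2], [0.22, 2.44], [-1.43, 4.57], [0, 2.65], [-2.85, 2.85]. Speed limits (rad/s): [2.79, 2.79, 3.14, 3.14, 3.14, 3.14].

### API

Orientations are given as a unit quaternion [x, y, z, w].
In Python, from rig import get_obs, camera, hand_in gives the robot as it stands.
- The arm moves only by the shell command python3 -m pendant 'ROWS' [FORCE]. ROWS is JSON, a list that holds one entry, the list of rows, each a list of 7 numbers: the shift along the tool's x, y, z in m, then the turn, a rotation vector about the tool's x, y, z in degrees, then the opening, from 0 (shut) to 1 (fully open). In form: [[[x, y, z, ax, ay, az, fingers], ...]]. A call has exactly 5 rows; each row shifts and turns the commanded pose from where the row before left it, along the tool's axes as they then stand; what a row does not reach is not made up. A row lasts 1/8 s, in which the tool goes at most 62.5 mm and 10.7 degrees, less where a joint would pass 70% of its speed; a pose out of reach is approached as far as the arm can. A call with a gripper value outside its range is refused whole. The fingers move at their own pace and stop on an object; FORCE is the grip in N (left out, the last holds). Time passes only in rows, so rows that do not move let the fingers close, or fill a call up. It gives the time, the measured TCP pose, the force, the opening and the grip force at its end, in the units of the state.
- get_obs(): the state, without advancing time (a new reading comes with each control period).
- camera(name): name is "side" or "top"; returns a dict with "img" (400x640x3 uint8, red, green, blue), "intrinsics" (3x3 intrinsics, pixels), "R" (3x3) and "t" (3): a world point X has camera coordinates R X + t. Camera axes: x right, y down, z forward; pixel columns grow to the right and rows downward; lengths in m; the calibration is good to about 2 mm. A picture is of the moment at which its call begins. There is no depth.
- hand_in(): hands the job in; it is judged then, once.
The state is a dict: "time": time; "q": joint angles; "joint_velocities": joint speeds; "joint_torque": joint torques, N m; "position": TCP position; "tool_rot": TCP orientation; "ft_force": force on the tool from outside, world axes, zero at the start; "moment": the same for the moment, N m; "grip_width": finger opening in m; "grip_force": force on a finger pad.
Only numpy, scipy, OpenCV 4.12 (cv2) and the standard library are available. Lean on these libraries where they do the work, as an engineer would, in place of code of your own. Each camera call takes 0.05 s, during which the arm holds its last target. There are 200 camera calls.

### The job

Sort the things left on the worktop: lay the lemon in the blue fruit bowl, lay the peeler flat, right way up as it lies now, in the grey utensil tray, and stand the red-capped spice jar and the wooden pepper mill upright in the dark wooden spice rack, one in each of its two bays (either way round). Leave the spotted mug and the jam jar where they are.

Things in the scene. Friction and masses are not known exactly. Their poses are not given: they have to be found in the camera images.
- lemon: Yellow lemon lying on its side, 83 long x 58 x 58 mm. Origin under its middle (on the worktop at the start; it turns with the lemon if that rolls); x along its length, z up at the start. Its middle is 29 mm above the origin.
- peeler: Yellow-handled vegetable peeler lying flat, 170 x 25 x 18 mm. Origin at the middle of its length, on its underside; x along its length towards the blade, z up (it rests tilted about 4 degrees). The handle, 24 mm wide and 17 mm high, runs from x = -85 to x = +20 mm; the metal blade, 14 mm wide and 6 mm high, goes on to x = +85. It balances in the handle, near x = -20 mm.
- spice_jar: Glass spice jar with a red cap, standing upright, 45 mm diameter (body 42 mm) x 106 mm high. Origin at the centre of its underside, z up.
- pepper_mill: Wooden pepper mill standing upright, 58 mm diameter at the foot, 170 mm high; it narrows upward to the neck at 122 mm, and the head above is 50 mm wide. Origin at the centre of its underside, z up. Can be gripped round the body at about 90 mm height.
- fruit_bowl: Blue ceramic round bowl, fixed, 140 mm across the rim, 45 mm high, open at the top; wall about 4 mm, flat inner floor about 55 mm across and 5 mm above the worktop, from which the wall flares out to the rim; the lemon lies in it on that floor. Origin at the centre of its underside, z up.
- utensil_tray: Grey plastic open tray, fixed, 120 (x) x 210 (y) mm, 25 mm high over its rolled rim; inside 110 x 200 mm, floor 5 mm thick. Origin at the centre of its underside; y along its length, z up. The peeler fits only lengthwise along y, either way round.
- spice_rack: Dark wooden rack, fixed, 92 (x) x 178 (y) mm, walls 30 mm high and 6 mm thick, with two square cork-lined bays of 80 x 80 mm side by side; their centres lie at y = -43 and y = +43 mm from the origin, their floor 6 mm above it. Origin at the centre of its underside, z up.
- used_mug: Bystander: white mug with grey spots, 82 x 117 x 91 mm, behind the work. Origin at the centre of its underside. Leave it alone.
- jam_jar: Bystander: glass jar of red jam, 62 mm diameter, 99 mm high, behind the work. Origin at the centre of its underside. Leave it alone.

How it is judged:
At the end, for the whole second after the job is handed in: Jar and mill each upright (7 degrees) on the floor of a rack bay (foot under 12 mm above the rack's underside); peeler flat on the tray floor, right way up (11 degrees), its middle within 30 mm lengthwise of the tray's; lemon resting in the bowl within 55 mm of its centre; all released, at rest (x of spice_jar in the frame of spice_rack between -0.03 and 0.03 m and y of spice_jar in the frame of spice_rack between -0.075 and 0.075 m and z of spice_jar in the frame of spice_rack between 0 and 0.012 m and angle between each of spice_jar, pepper_mill's own z axis and vertical below 0.12 rad and x of pepper_mill in the frame of spice_rack between -0.03 and 0.03 m and y of pepper_mill in the frame of spice_rack between -0.075 and 0.075 m and z of pepper_mill in the frame of spice_rack between 0 and 0.012 m and x of peeler in the frame of utensil_tray between -0.05 and 0.05 m and y of peeler in the frame of utensil_tray between -0.03 and 0.03 m and z of peeler in the frame of utensil_tray between -0.002 and 0.014 m and angle between peeler's own z axis and vertical below 0.2 rad and horizontal distance between lemon and fruit_bowl below 0.055 m and z of lemon in the frame of fruit_bowl below 0.085 m and contact force between lemon and fruit_bowl above 0.3 N and linear speed of each of lemon, peeler, spice_jar, pepper_mill below 0.03 m/s and angular speed of each of lemon, peeler, spice_jar, pepper_mill below 0.4 rad/s); the robot touches nothing.
It fails at once if the spotted mug is moved more than 30 mm (distance of used_mug from where it was at the start of the episode above 0.03 m).
It fails at once if the jam jar is moved more than 30 mm (distance of jam_jar from where it was at the start of the episode above 0.03 m).
It also fails if it takes over 128 s, if anything falls off the work surface, if the arm or the gripper's body presses on something with over 40 N, if the wrist force passes 120 N, or if a joint passes its speed limit or range.

## Working session

There is one attempt and no reset: what is moved stays moved. The work goes in short steps, Python scripts to look and compute and a shell command to move; the robot and the scene stay as the last step left them, time stands still between calls to the robot, and variables do not carry over. Pictures are saved under pics/ and viewed, at most 17 in all, crops included, and the job is handed in when it is done.

```bash
mkdir -p pics; ls; python3 - <<'E'
from rig import get_obs,camera
import cv2
o=get_obs();print(o)
for n in("side","top"):
    c=camera(n);cv2.imwrite(f"pics/{n}0.png",c["img"][:,:,::-1]);print(n,c["intrinsics"],c["R"],c["t"],-c["R"].T@c["t"])
E
```

```text
pics
{'time': 0.0, 'q': array([ 1.00453518e+00,  5.28472621e-01,  1.43390194e+00,  5.12584979e-06,
        1.18143073e+00, -1.78483863e-01]), 'joint_velocities': array([ 0.00056939, -0.00082191, -0.00177281, -0.00057884, -0.00013497,
       -0.00161611]), 'joint_torque': array([-7.20349217e-04, -4.40045750e+01, -1.76589507e+01,  6.31219684e-02,
        5.84689470e-02, -1.66622181e-04]), 'position': array([0.2359018 , 0.57799286, 0.23256779]), 'tool_rot': array([ 1.92676960e-01,  9.81261619e-01, -1.02963522e-03, -4.04714861e-04]), 'ft_force': array([-0.6713207 , -0.11738096, -1.05682772]), 'moment': array([-0.04412573, -0.00289334, -0.00752523]), 'grip_force': 0.0, 'grip_width': 0.08694813393656148}
side [[520.77199058   0.         324.87395877]
 [  0.         520.77199058 188.62681775]
 [  0.           0.           1.        ]] [[-0.99921743 -0.03570118  0.017028  ]
 [-0.03168922  0.46492376 -0.88478342]
 [ 0.02367108 -0.88463062 -0.46569126]] [0.58209995 0.04585927 1.74621161] [0.54176294 1.54421284 0.84385901]
top [[362.76274634   0.         323.49992673]
 [  0.         362.76274634 193.05696346]
 [  0.           0.           1.        ]] [[-0.02580574 -0.99966376  0.00253474]
 [-0.9837846   0.02494548 -0.17761074]
 [ 0.17748779 -0.00707701 -0.98409756]] [0.0264934  0.58537877 1.0276668 ] [0.39417199 0.01915475 1.11522679]
```

View pics/top0.png

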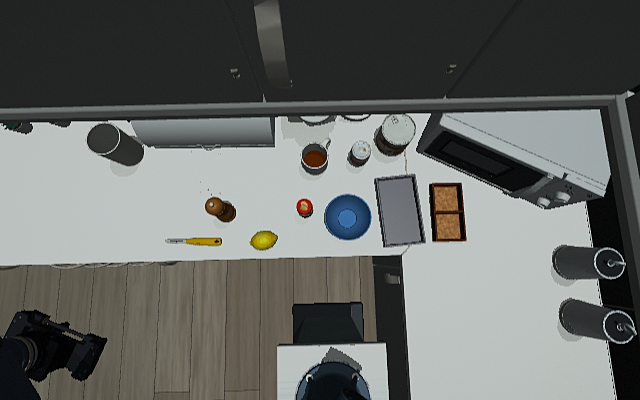

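View pics/side0.png

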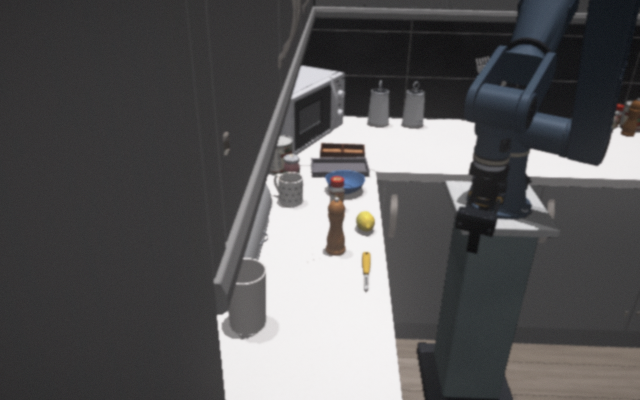

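The top view shows the peeler with its blade to the left (167–222, 241), lemon (264,240), mill foot (229,213) and head (212,205), and red cap (305,207). The bowl is at (347,217), tray (400,210), rack (447,212), mug (315,158) and jam jar (360,152). In the side view the mill is at (337,225), cap (337,182), lemon (366,221) and peeler (366,270).

```bash
cat > v.py <<'E'
import numpy as np,cv2
from rig import get_obs,camera
def ray(c,p):
    d=c["R"].T@np.linalg.inv(c["intrinsics"])@np.array([p[0],p[1],1.]);return -c["R"].T@c["t"],d/np.linalg.norm(d)
def plane(c,p,z):
    o,d=ray(c,p);return o+d*(z-o[2])/d[2]
def tri(a,p,b,q):
    o1,d1=ray(a,p);o2,d2=ray(b,q)
    s=np.linalg.lstsq(np.c_[d1,-d2],o2-o1,rcond=None)[0]
    A,B=o1+s[0]*d1,o2+s[1]*d2;return (A+B)/2,np.linalg.norm(A-B)
def blobs(c,lo,hi,roi,mn=8):
    x0,y0,x1,y1=roi
    h=cv2.cvtColor(c["img"],cv2.COLOR_RGB2HSV)
    m=cv2.inRange(h,np.array(lo),np.array(hi));k=np.zeros_like(m);k[y0:y1,x0:x1]=m[y0:y1,x0:x1]
    n,l,s,ce=cv2.connectedComponentsWithStats(k)
    return sorted([(int(s[i][4]),ce[i],s[i][:4],(l==i).astype(np.uint8)) for i in range(1,n) if s[i][4]>=mn],key=lambda b:-b[0])
def rect(b):
    cn=max(cv2.findContours(b[3],cv2.RETR_EXTERNAL,cv2.CHAIN_APPROX_NONE)[0],key=cv2.contourArea)
    return cv2.minAreaRect(cn)
E
cat > m.py <<'E'
from v import *
np.set_printoptions(precision=4,suppress=True)
T,S=camera("top"),camera("side")
Y=([18,120,90],[34,255,255])
rt=(150,190,290,260);rs=(340,200,400,300)
for n,c,r,col in [("Ylw top",T,rt,Y),("Ylw side",S,rs,Y),
 ("red top",T,(290,190,320,225),([0,150,60],[6,255,255])),("red side",S,(325,170,350,200),([0,110,50],[8,255,255])),
 ("mill top",T,(195,190,245,228),([3,70,20],[22,255,220])),("mill side",S,(320,190,352,260),([3,70,20],[20,255,220])),
 ("bowl top",T,(315,185,378,250),([100,80,30],[125,255,255])),("bowl side",S,(320,160,372,200),([100,80,20],[125,255,255])),
 ("tray top",T,(368,165,432,255),([90,0,50],[150,60,165])),("rack top",T,(425,175,475,250),([0,50,15],[25,255,230])),
 ("rack side",S,(315,138,370,160),([0,50,10],[25,255,230]))]:
    for b in blobs(c,*col,r)[:3]: print(n,b[0],b[1],b[2],[np.round(x,1) for x in rect(b)])
for n,(x0,y0,x1,y1),f,c in [("t",(155,135,485,255),2.4,T),("s",(260,130,400,300),3.5,S)]:
    cv2.imwrite(f"pics/crop_{n}.png",cv2.resize(c["img"][y0:y1,x0:x1,::-1],None,fx=f,fy=f,interpolation=cv2.INTER_CUBIC))
E
python3 m.py
```

```text
Ylw top 359 [262.9749 240.0669] [250 231  27  19] [array([263. , 239.7]), array([20.1, 22.7]), np.float64(39.8)]
Ylw top 217 [203.5161 240.9493] [186 238  35   7] [array([203., 241.]), array([ 6., 34.]), np.float64(90.0)]
Ylw side 185 [365.8432 220.0595] [359 212  15  17] [array([365.8, 219.8]), array([16.3, 12.7]), np.float64(45.0)]
Ylw side 117 [365.8376 261.9744] [363 253   7  20] [array([366. , 262.5]), array([19.,  6.]), np.float64(90.0)]
red top 125 [304.096 206.04 ] [297 199  15  15] [array([304., 206.]), array([14., 14.]), np.float64(90.0)]
red side 73 [336.8767 181.2466] [332 177  11  10] [array([337. , 181.5]), array([ 9., 10.]), np.float64(90.0)]
mill top 472 [220.3708 209.5805] [205 198  31  24] [array([220. , 209.5]), array([30.9, 17.9]), np.float64(26.6)]
mill side 716 [335.7891 226.6913] [327 193  17  61] [array([335., 223.]), array([60., 16.]), np.float64(90.0)]
bowl top 1699 [347.5132 216.7975] [325 194  46  46] [array([347.5, 216.5]), array([45., 45.]), np.float64(90.0)]
bowl side 399 [348.7268 178.5113] [326 170  38  20] [array([344.5, 179.5]), array([19., 37.]), np.float64(90.0)]
tray top 2639 [399.3714 210.5612] [376 173  50  74] [array([400.4, 210.4]), array([71.6, 40.9]), np.float64(81.9)]
rack top 1549 [447.1691 212.011 ] [432 183  35  59] [array([448.7, 211.5]), array([59.2, 30.6]), np.float64(85.9)]
rack side 445 [341.4742 150.0022] [321 144  43  12] [array([342. , 149.5]), array([11., 42.]), np.float64(90.0)]
```

View pics/crop_t.png

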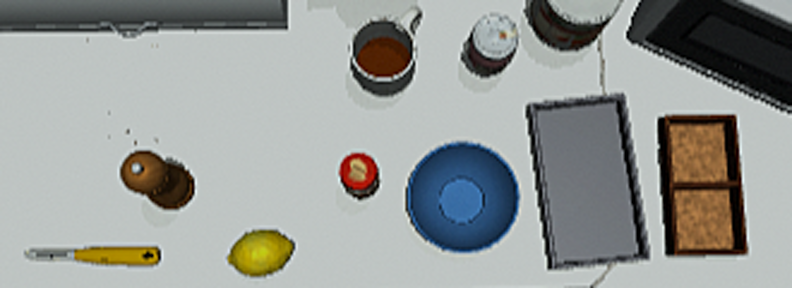

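View pics/crop_s.png

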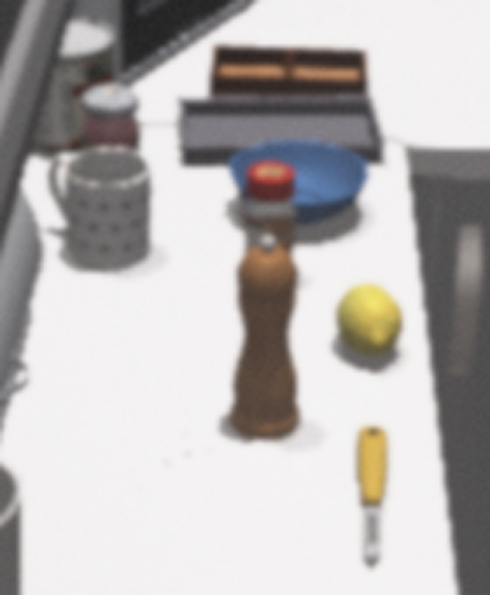

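Crops: mill knob is at top (212.1,205) and side (336.3,198.6). Tray rim corners in top are about (374.6,179.2), (414.6,174.2), (425.8,242.5), (383.8,247.5). Rack corners in top are (429.6,183.3), (462,182.5), (465.8,240.8), (433,240.8).

```bash
cat > p.py <<'E'
from v import *
np.set_printoptions(precision=4,suppress=True)
T,S=camera("top"),camera("side")
ct=lambda x,y:(155+(x+.5)/2.4-.5,135+(y+.5)/2.4-.5)
cs=lambda x,y:(260+(x+.5)/3.5-.5,130+(y+.5)/3.5-.5)
print("lemon",*tri(T,(262.97,240.07),S,(365.84,220.06)))
print("peeler handle",*tri(T,(203.5,240.95),S,(365.84,261.97)))
print("blade tip",*tri(T,ct(25,253),S,cs(371,563)),"butt",*tri(T,ct(160,256),S,cs(371,429)))
print("cap",*tri(T,(304.1,206.04),S,(336.88,181.25)))
print("knob",*tri(T,ct(137,168),S,cs(267,240)))
print("bowl rim z.045",plane(T,(347.5,216.6),.045),"floor z.005",plane(T,ct(462,201),.005), "rim 2-view", *tri(T,(347.5,216.6),S,cs(300,172)))
tr=[plane(T,ct(*p),.025) for p in[(527,106),(623,94),(650,258),(549,270)]]
print("tray",tr,np.mean(tr,0),[np.linalg.norm(tr[i]-tr[i-1]) for i in range(4)])
rk=[plane(T,ct(*p),.03) for p in[(659,116),(737,114),(746,254),(667,254)]]
print("rack",rk,np.mean(rk,0),[np.linalg.norm(rk[i]-rk[i-1]) for i in range(4)])
print("rack far corners",tri(T,ct(737,114),S,cs(215,47)),tri(T,ct(746,254),S,cs(365,52)))
print("tray far corners",tri(T,ct(623,94),S,cs(182,99)),tri(T,ct(650,258),S,cs(371,96)))
print("jar foot: side bottom?",[plane(S,cs(267,434),0)],"mill foot right edge top",plane(T,ct(193,190),0.005))
print("mug",plane(T,(315,157),.085),"jam",plane(T,(361,150),.099))
E
python3 p.py
```

```text
lemon [0.4526 0.1946 0.0307] 0.00012798909009414372
peeler handle [0.4566 0.378  0.0081] 0.0016835222542406515
blade tip [0.4616 0.4956 0.0046] 0.0002986942785046926 butt [0.4547 0.3251 0.0037] 0.0026397729480698547
cap [0.5429 0.0678 0.0944] 0.0013415389470543297
knob [0.5431 0.3084 0.1649] 0.0026466645507379196
bowl rim z.045 [ 0.5145 -0.0578  0.045 ] floor z.005 [ 0.5133 -0.0596  0.005 ] rim 2-view [ 0.5149 -0.0581  0.0411] 0.00010323087642425091
tray [array([ 0.6312, -0.1461,  0.025 ]), array([ 0.6438, -0.2703,  0.025 ]), array([ 0.4341, -0.2891,  0.025 ]), array([ 0.4226, -0.1628,  0.025 ])] [ 0.5329 -0.2171  0.025 ] [np.float64(0.20920444375647004), np.float64(0.12486260384033857), np.float64(0.21052610301964975), np.float64(0.12688801477989375)]
rack [array([ 0.6128, -0.3128,  0.03  ]), array([ 0.6129, -0.4125,  0.03  ]), array([ 0.4358, -0.4071,  0.03  ]), array([ 0.4383, -0.3092,  0.03  ])] [ 0.525  -0.3604  0.03  ] [np.float64(0.17452184387347888), np.float64(0.09967694164171519), np.float64(0.17716619609548048), np.float64(0.09792491775639799)]
rack far corners (array([ 0.614, -0.416,  0.021]), np.float64(0.0014595719545611873)) (array([ 0.4377, -0.4102,  0.0223]), np.float64(0.0032152916931531468))
tray far corners (array([ 0.6442, -0.2717,  0.019 ]), np.float64(0.0019299643652414514)) (array([ 0.4353, -0.2905,  0.0207]), np.float64(0.0020022945684750482))
jar foot: side bottom? [array([0.5396, 0.3317, 0.    ])] mill foot right edge top [0.5362 0.2846 0.005 ]
mug [0.6882 0.0339 0.085 ] jam [ 0.702  -0.1005  0.099 ]
```

```bash
cat > g.py <<'E'
# usage: g.py x y z theta(deg, world angle of tool y) -> shift in present tool axes, turn
import sys
from v import *
from scipy.spatial.transform import Rotation as Ro
o=get_obs();R=Ro.from_quat(o["tool_rot"]);M=R.as_matrix();p=o["position"]
np.set_printoptions(precision=4,suppress=True)
th=np.degrees(np.arctan2(M[1,1],M[0,1]));t=np.array(sys.argv[1:5],float) if len(sys.argv)>4 else np.r_[p,th]
a=np.radians(t[3]);W=np.array([[-np.sin(a),np.cos(a),0],[np.cos(a),np.sin(a),0],[0,0,-1.]]).T
print("t",round(o["time"],2),"p",p,"th",round(th,1),"zaxis",M[:,2],"grip",o["grip_width"],o["grip_force"],"F",o["ft_force"],"q",o["q"])
print("shift now-axes mm",1000*M.T@(t[:3]-p),"rotvec(deg)",np.degrees(Ro.from_matrix(M.T@W).as_rotvec()),"| shift after turn mm",1000*W.T@(t[:3]-p))
E
python3 - <<'E'
from v import *
S,T=camera("side"),camera("top")
b=blobs(S,[3,70,20],[20,255,220],(320,190,352,260))[0][3]
o,_=ray(S,(336,225))
for r in range(193,254,3):
    xs=np.flatnonzero(b[r]);
    f=[]
    for x in(xs[0]-.5,xs[-1]+.5):
        o,d=ray(S,(x,r));f.append(o+d*(.308-o[1])/d[1])
    print(r,round(f[0][2],3),"w",round(abs(f[0][0]-f[1][0])*1000),"xc",round((f[0][0]+f[1][0])/2,4))
b=max([x for x in blobs(T,[18,120,90],[34,255,255],(240,190,290,260))],key=lambda x:x[0])
m=cv2.moments(b[3],True);print("lemon axis px deg",np.degrees(.5*np.arctan2(2*m["mu11"],m["mu20"]-m["mu02"])))
print("micro",plane(T,(418,152),0),plane(T,(540,208),0))
E
python3 g.py .541 .0675 .2 67.8
```

```text
193 0.181 w 11 xc 0.5379
196 0.172 w 5 xc 0.5323
199 0.163 w 5 xc 0.532
202 0.153 w 33 xc 0.5425
205 0.143 w 38 xc 0.545
208 0.134 w 41 xc 0.5434
211 0.124 w 36 xc 0.5431
214 0.115 w 36 xc 0.5429
217 0.105 w 36 xc 0.5426
220 0.095 w 28 xc 0.5437
223 0.086 w 25 xc 0.5421
226 0.076 w 25 xc 0.5418
229 0.066 w 25 xc 0.5416
232 0.056 w 34 xc 0.5427
235 0.046 w 39 xc 0.5424
238 0.036 w 39 xc 0.5422
241 0.026 w 40 xc 0.5419
244 0.016 w 40 xc 0.5416
247 0.005 w 48 xc 0.5428
250 -0.005 w 49 xc 0.5425
253 -0.015 w 29 xc 0.5408
lemon axis px deg -13.308331178589185
micro [ 0.72076138 -0.29377998  0.        ] [ 0.53112464 -0.65980214  0.        ]
t 0.4 p [0.2362 0.5785 0.2334] th 67.8 zaxis [-0.0002 -0.0003 -1.    ] grip 0.08712392817426358 0.0 F [0.2745 0.1415 0.1657] q [ 1.0045  0.5276  1.4329  0.      1.1814 -0.1785]
shift now-axes mm [-475.3557 -357.8053   33.4916] rotvec(deg) [-0.0182 -0.004  -0.0183] | shift after turn mm [-475.2391 -357.9677   33.4112]
```

```bash
R='[[-0.0475,-0.0358,0,0,0,0,1],[-0.0475,-0.0358,0,0,0,0,1]]'
python3 -m pendant '[[[-0.0475,-0.0358,0,0,0,0,1],[-0.0475,-0.0358,0,0,0,0,1],[-0.0475,-0.0358,0,0,0,0,1],[-0.0475,-0.0358,0,0,0,0,1],[-0.0475,-0.0358,0,0,0,0,1]]]' 40
python3 g.py .541 .0675 .13 67.8
```

```text
time: 1.02
position: [0.3894, 0.3215, 0.2338]
tool_rot: [0.193, 0.981, 0.0, 0.0]
ft_force: [1.2, 0.3, 0.5]
grip_width: 0.0867
grip_force: 0.0
t 1.02 p [0.3894 0.3215 0.2338] th 67.8 zaxis [ 0.001   0.0004 -1.    ] grip 0.08671650317461271 0.0 F [1.209  0.2612 0.5124] q [ 0.4686  0.3661  1.7293 -0.0001  1.0451 -0.7147]
shift now-axes mm [-236.2263 -178.0183  103.8895] rotvec(deg) [0.044  0.0445 0.0021] | shift after turn mm [-236.3134 -177.93    103.8427]
```

```bash
python3 -m pendant '[[[-0.0475,-0.0356,0,0,0,0,1],[-0.0475,-0.0356,0,0,0,0,1],[-0.0475,-0.0356,0,0,0,0,1],[-0.047,-0.0356,0,0,0,0,1],[-0.047,-0.0356,0,0,0,0,1]]]' >/dev/null
python3 -m pendant '[[[0,0,0.04,0,0,0,1],[0,0,0.04,0,0,0,1],[0,0,0.02,0,0,0,1],[0,0,0,0,0,0,1],[0,0,0,0,0,0,1]]]' >/dev/null
python3 g.py .541 .0675 .062 67.8
python3 - <<'E'
from v import *
a=camera("top")["img"][150:260,240:400];b=camera("side")["img"][120:260,280:420]
cv2.imwrite("pics/j1.png",np.hstack([cv2.resize(a,(480,330),interpolation=2),cv2.resize(b,(320,320),interpolation=2)[:330] if 0 else cv2.resize(b,(320,330),interpolation=2)])[:,:,::-1])
E
```

```text
t 2.27 p [0.5409 0.0688 0.1344] th 67.8 zaxis [ 0.0018 -0.0002 -1.    ] grip 0.08711027326406795 0.0 F [-0.5693  0.0885  0.1015] q [-0.0784  0.5609  1.7261 -0.      0.8528 -1.2615]
shift now-axes mm [-0.4703 -1.2503 72.3921] rotvec(deg) [ 0.0304  0.0972 -0.0142] | shift after turn mm [-0.5928 -1.212  72.3919]
```

View pics/j1.png

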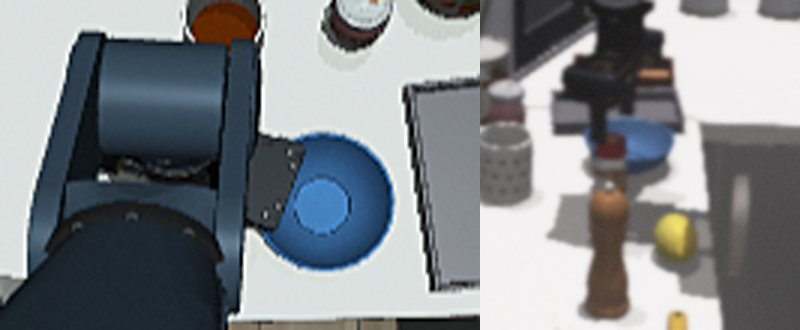

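The gripper hangs above the red cap (side inset around (608,145)), well aligned. Now I'll descend and grip.

```bash
python3 -m pendant '[[[0,-0.001,0.025,0,0,0,1],[0,0,0.025,0,0,0,1],[0,0,0.022,0,0,0,1],[0,0,0,0,0,0,0],[0,0,0,0,0,0,0]]]' 30
python3 -m pendant '[[[0,0,0,0,0,0,0],[0,0,0,0,0,0,0],[0,0,0,0,0,0,0],[0,0,0,0,0,0,0],[0,0,0,0,0,0,0]]]'
python3 -m pendant '[[[0,0,-0.02,0,0,0,0],[0,0,-0.03,0,0,0,0],[0,0,-0.03,0,0,0,0],[0,0,-0.02,0,0,0,0],[0,0,0,0,0,0,0]]]'
python3 g.py .568 -.3645 .2 65
```

```text
time: 3.0
position: [0.5406, 0.0679, 0.0627]
tool_rot: [0.193, 0.981, 0.0, 0.001]
ft_force: [0.6, 0.1, -0.2]
grip_width: 0.0745
grip_force: 0.0
time: 3.62
position: [0.5401, 0.068, 0.0619]
tool_rot: [0.193, 0.981, 0.0, 0.0]
ft_force: [-1.6, -0.1, 3.0]
grip_width: 0.0438
grip_force: 30.0
time: 4.25
position: [0.5405, 0.0678, 0.1626]
tool_rot: [0.193, 0.981, 0.0, 0.001]
ft_force: [-1.1, -0.8, -1.3]
grip_width: 0.0438
grip_force: 30.0
t 4.25 p [0.5405 0.0678 0.1626] th 67.8 zaxis [ 0.0029 -0.0004 -1.    ] grip 0.04377195653277527 29.98396191984284 F [-1.0591 -0.8192 -1.3019] q [-0.0803  0.5165  1.7065 -0.0002  0.9156 -1.2633]
shift now-axes mm [-189.0047 -389.7928  -37.1431] rotvec(deg) [0.0466 0.1628 2.7862] | shift after turn mm [-207.6239 -380.1774  -37.3934]
```

```bash
python3 -m pendant '[[[-0.0236,-0.0487,0,0,0,0,0],[-0.0236,-0.0487,0,0,0,0,0],[-0.0236,-0.0487,0,0,0,0,0],[-0.0236,-0.0487,0,0,0,0,0],[-0.0236,-0.0487,0,0,0,0,0]]]' >/dev/null
python3 -m pendant '[[[-0.0236,-0.0487,0,0,0,0,0],[-0.0236,-0.0487,0,0,0,0,0],[-0.0236,-0.0487,0,0,0,0,0],[0,0,0,0,0,0,0],[0,0,0,0,0,0,0]]]' 
python3 g.py .568 -.3645 .12 67.8
python3 - <<'E'
from v import *
a=camera("top")["img"][130:260,360:520];b=camera("side")["img"][80:220,260:400]
cv2.imwrite("pics/j2.png",np.hstack([cv2.resize(a,(480,390),interpolation=2),cv2.resize(b,(320,390),interpolation=2)])[:,:,::-1])
E
```

```text
time: 5.5
position: [0.566, -0.3631, 0.1595]
tool_rot: [0.193, 0.981, 0.001, -0.002]
ft_force: [0.2, 1.1, -0.8]
grip_width: 0.0436
grip_force: 30.0
t 5.5 p [ 0.566  -0.3631  0.1595] th 67.7 zaxis [-0.003   0.0033 -1.    ] grip 0.04360079981804273 29.983490078393515 F [ 0.2361  1.0596 -0.8329] q [-0.7365  0.6746  1.3673  0.0005  1.1041 -1.9189]
shift now-axes mm [-2.543  -0.5742 39.4724] rotvec(deg) [ 0.1089 -0.2299 -0.0636] | shift after turn mm [-2.384  -0.5019 39.4833]
```

View pics/j2.png

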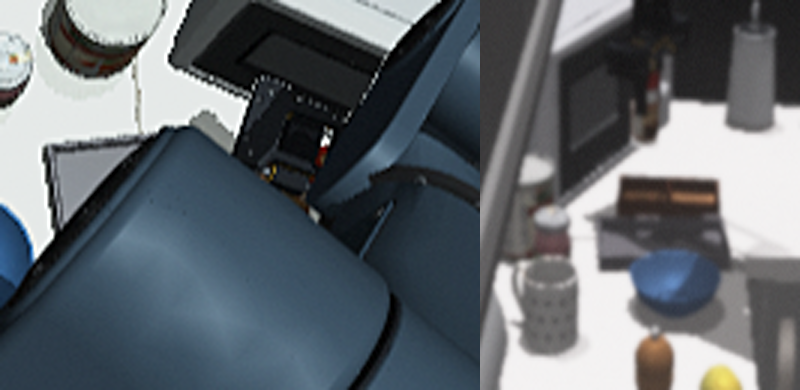

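The jar hangs upright between the fingers (side inset about (650,110)) above the rack's left (far) bay, clear of the microwave. I'll lower it.

```bash
python3 -m pendant '[[[-0.0025,-0.0005,0.03,0,0,0,0],[0,0,0.03,0,0,0,0],[0,0,0.024,0,0,0,0],[0,0,0,0,0,0,0],[0,0,0,0,0,0,0]]]' 
python3 -m pendant '[[[0,0,0.003,0,0,0,0],[0,0,0.002,0,0,0,0],[0,0,0.001,0,0,0,0],[0,0,0.001,0,0,0,0],[0,0,0,0,0,0,0]]]'
```

```text
time: 6.22
position: [0.57, -0.365, 0.0785]
tool_rot: [0.192, 0.981, -0.0, 0.001]
ft_force: [-0.1, -0.2, -0.4]
grip_width: 0.0438
grip_force: 30.0
time: 6.85
position: [0.5692, -0.3656, 0.0705]
tool_rot: [0.193, 0.981, 0.0, -0.0]
ft_force: [0.1, -0.1, -1.4]
grip_width: 0.0438
grip_force: 30.0
```

```bash
python3 -m pendant '[[[0,0,0.0015,0,0,0,0],[0,0,0.001,0,0,0,0],[0,0,0,0,0,0,0],[0,0,0,0,0,0,0.8],[0,0,0,0,0,0,0.8]]]'
python3 -m pendant '[[[0,0,0,0,0,0,0.8],[0,0,0,0,0,0,0.8],[0,0,-0.03,0,0,0,0.8],[0,0,-0.045,0,0,0,0.8],[0,0,-0.045,0,0,0,0.8]]]' 
python3 g.py .5425 .308 .2 90
```

```text
time: 7.48
position: [0.5694, -0.3656, 0.0682]
tool_rot: [0.193, 0.981, -0.0, 0.0]
ft_force: [0.8, 0.3, -0.6]
grip_width: 0.0559
grip_force: 0.0
time: 8.1
position: [0.5691, -0.3654, 0.189]
tool_rot: [0.193, 0.981, 0.0, -0.0]
ft_force: [0.8, -0.2, 0.7]
grip_width: 0.0697
grip_force: 0.0
t 8.1 p [ 0.5691 -0.3654  0.189 ] th 67.8 zaxis [-0.0006  0.0006 -1.    ] grip 0.06971838729610931 0.0 F [ 0.789  -0.2068  0.7256] q [-0.7356  0.645   1.3354 -0.      1.162  -1.9186]
shift now-axes mm [279.2796 613.3193 -10.6527] rotvec(deg) [  0.0245  -0.041  -22.2198] | shift after turn mm [ 26.6001 673.3807 -11.0423]
```

```bash
python3 -m pendant '[[[0,0,-0.012,0,0,-7.4,1],[0,0,-0.012,0,0,-7.4,1],[0,0,-0.011,0,0,-7.4,1],[0,0.06,0,0,0,0,1],[0,0.06,0,0,0,0,1]]]' >/dev/null
python3 -m pendant '[[[0,0.06,0,0,0,0,1],[0,0.06,0,0,0,0,1],[0,0.06,0,0,0,0,1],[0,0.06,0,0,0,0,1],[0,0.06,0,0,0,0,1]]]' >/dev/null
python3 g.py .5425 .308 .224 90
python3 - <<'E'
from v import *
b=camera("top");o=b["img"][170:250,420:480]
cv2.imwrite("pics/j3.png",cv2.resize(o,None,fx=7,fy=7,interpolation=2)[:,:,::-1])
E
```

```text
t 9.35 p [0.5693 0.0563 0.2233] th 90.0 zaxis [ 0.0007 -0.     -1.    ] grip 0.0868507096518828 0.0 F [ 0.0669 -0.0436 -0.5805] q [-0.0967  0.4682  1.5794  0.      1.0933 -1.6669]
shift now-axes mm [ 26.9687 251.6571  -0.7197] rotvec(deg) [-0.0016  0.0423 -0.031 ] | shift after turn mm [ 26.8329 251.6717  -0.6928]
```

View pics/j3.png

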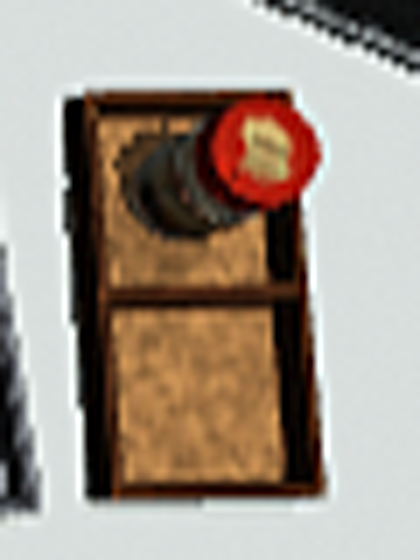

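The spice jar stands upright in the far bay; the near bay is free. Next is the mill.

```bash
python3 -m pendant '[[[0.0054,0.0503,0,0,0,0,1],[0.0054,0.0503,0,0,0,0,1],[0.0054,0.0503,0,0,0,0,1],[0.0054,0.0503,0,0,0,0,1],[0.0054,0.0503,0,0,0,0,1]]]' >/dev/null
python3 -m pendant '[[[0,0,0,0,0,0,1],[0,0,0.02,0,0,0,1],[0,0,0,0,0,0,1],[0,0,0,0,0,0,1],[0,0,0,0,0,0,1]]]' >/dev/null
python3 g.py .5425 .308 .129 90
python3 - <<'E'
from v import *
a=camera("top")["img"][150:260,150:310];b=camera("side")["img"][130:270,280:400]
cv2.imwrite("pics/m1.png",np.hstack([cv2.resize(a,(480,330),interpolation=2),cv2.resize(b,(283,330),interpolation=2)])[:,:,::-1])
E
```

```text
t 10.65 p [0.5433 0.3054 0.2039] th 89.9 zaxis [ 0.0014  0.0004 -1.    ] grip 0.08696610357230784 0.0 F [ 0.1439 -0.32    0.0203] q [ 0.3332  0.5578  1.4683 -0.0001  1.114  -1.2363]
shift now-axes mm [ 0.8661  2.5213 74.8686] rotvec(deg) [ 0.0214  0.0785 -0.0702] | shift after turn mm [ 0.7605  2.5503 74.8688]
```

View pics/m1.png

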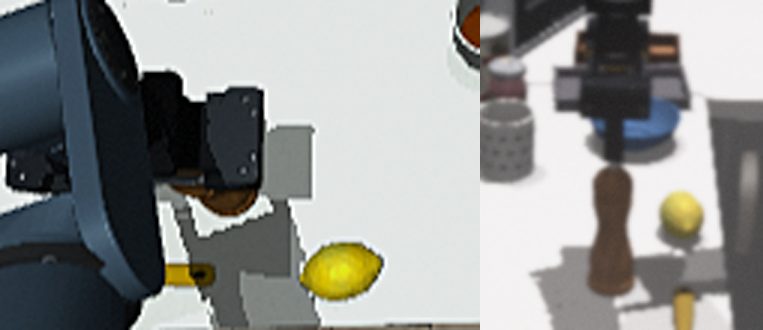

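The finger at (613,145) in the side inset lines up with the mill head at (613,185). I'll descend and grip the head.

```bash
python3 -m pendant '[[[0.0005,0.0025,0.025,0,0,0,1],[0,0,0.025,0,0,0,1],[0,0,0.025,0,0,0,1],[0,0,0,0,0,0,1],[0,0,0,0,0,0,0]]]' 40
python3 -m pendant '[[[0,0,0,0,0,0,0],[0,0,0,0,0,0,0],[0,0,0,0,0,0,0],[0,0,0,0,0,0,0],[0,0,0,0,0,0,0]]]'
python3 -m pendant '[[[0,0,-0.01,0,0,0,0],[0,0,-0.02,0,0,0,0],[0,0,-0.03,0,0,0,0],[0,0,-0.02,0,0,0,0],[0,0,0,0,0,0,0]]]'
python3 g.py .482 -.362 .2 90
python3 - <<'E'
from v import *
b=camera("side")["img"][130:270,280:400]
cv2.imwrite("pics/m2.png",cv2.resize(b,None,fx=3.5,fy=3.5,interpolation=2)[:,:,::-1])
E
```

```text
time: 11.38
position: [0.5428, 0.3087, 0.129]
tool_rot: [0.0, 1.0, 0.0, 0.001]
ft_force: [0.1, -0.6, 1.0]
grip_width: 0.0831
grip_force: 0.0
time: 12.0
position: [0.5422, 0.3088, 0.1284]
tool_rot: [0.0, 1.0, 0.0, 0.0]
ft_force: [0.2, 1.3, 1.4]
grip_width: 0.0465
grip_force: 39.6
time: 12.62
position: [0.5431, 0.3087, 0.21]
tool_rot: [0.0, 1.0, 0.001, 0.002]
ft_force: [-1.0, -0.0, -2.5]
grip_width: 0.0465
grip_force: 39.7
t 12.62 p [0.5431 0.3087 0.21  ] th 90.0 zaxis [ 0.0039  0.001  -1.    ] grip 0.04646060328174004 39.66290861400637 F [-0.9642 -0.0136 -2.4724] q [ 0.3384  0.5517  1.4606 -0.0003  1.1253 -1.232 ]
shift now-axes mm [  60.9399 -670.7108    9.0201] rotvec(deg) [ 0.0594  0.2217 -0.0149] | shift after turn mm [  61.0774 -670.6851    9.9521]
```

View pics/m2.png

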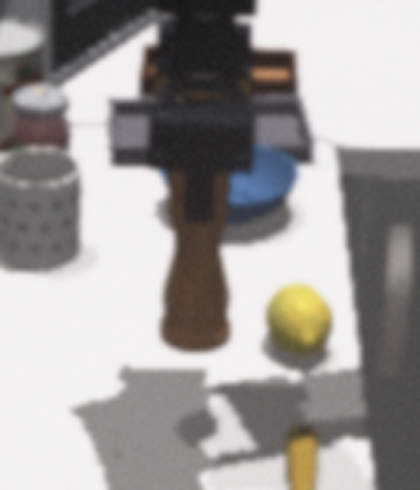

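The mill hangs upright, lifted. I'll carry it to the near bay.

```bash
python3 -m pendant '[[[0.01,-0.04,0,0,0,0,0],[0.01,-0.05,0,0,0,0,0],[0.01,-0.05,0,0,0,0,0],[0.01,-0.05,0,0,0,0,0],[0.01,-0.05,0,0,0,0,0]]]' >/dev/null
python3 -m pendant '[[[0.011,-0.05,0,0,0,0,0],[0,-0.05,0,0,0,0,0],[0,-0.05,0,0,0,0,0],[0,-0.05,0,0,0,0,0],[0,-0.05,0,0,0,0,0]]]' >/dev/null
python3 -m pendant '[[[0,-0.05,0,0,0,0,0],[0,-0.05,0,0,0,0,0],[0,-0.05,0,0,0,0,0],[0,-0.03,0,0,0,0,0],[0,0,0,0,0,0,0]]]' >/dev/null
python3 g.py .482 -.362 .135 90
python3 - <<'E'
from v import *
b=camera("side")["img"][60:200,270:390]
cv2.imwrite("pics/m3.png",cv2.resize(b,None,fx=3.5,fy=3.5,interpolation=2)[:,:,::-1])
E
```

```text
t 14.55 p [ 0.48   -0.3637  0.2064] th 89.8 zaxis [-0.0012  0.0007 -1.    ] grip 0.0465475330019339 39.673156495133526 F [ 0.0147  0.9369 -2.4276] q [-0.8336  0.5287  1.5185 -0.0005  1.0957 -2.4007]
shift now-axes mm [-2.0663  1.6909 71.4244] rotvec(deg) [ 0.038  -0.0708 -0.1964] | shift after turn mm [-1.9839  1.7313 71.4258]
```

View pics/m3.png

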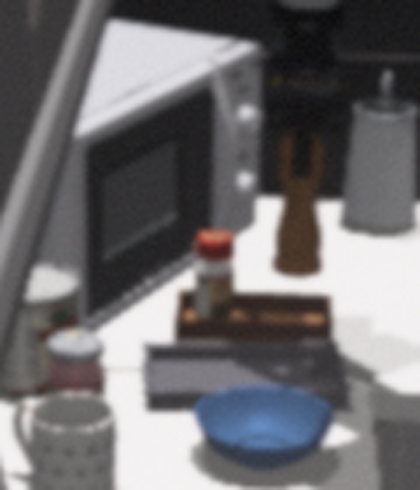

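The mill is upright over the near bay (295,240), and the jar stands in the far bay (213,275). I'll lower it.

```bash
python3 -m pendant '[[[-0.001,0,0.025,0,0,0,0],[-0.001,0.001,0.025,0,0,0,0],[0,0.001,0.014,0,0,0,0],[0,0,0,0,0,0,0],[0,0,0,0,0,0,0]]]' 
python3 -m pendant '[[[0,0,0.003,0,0,0,0],[0,0,0.002,0,0,0,0],[0,0,0.001,0,0,0,0],[0,0,0,0,0,0,0],[0,0,0,0,0,0,0]]]'
```

```text
time: 15.22
position: [0.4833, -0.3596, 0.1448]
tool_rot: [-0.0, 1.0, -0.0, 0.0]
ft_force: [-0.6, -1.0, -1.4]
grip_width: 0.047
grip_force: 39.7
time: 15.85
position: [0.4828, -0.3596, 0.1381]
tool_rot: [0.0, 1.0, -0.0, 0.0]
ft_force: [0.4, 0.7, -1.9]
grip_width: 0.0467
grip_force: 39.7
```

```bash
python3 -m pendant '[[[0,0,0.002,0,0,0,0],[0,0,0.001,0,0,0,0],[0,0,0.0005,0,0,0,0],[0,0,0,0,0,0,0],[0,0,0,0,0,0,0]]]'
```

```text
time: 16.48
position: [0.4828, -0.3595, 0.1346]
tool_rot: [0.0, 1.0, -0.0, 0.0]
ft_force: [-0.0, 1.2, -2.6]
grip_width: 0.0468
grip_force: 39.7
```

```bash
python3 -m pendant '[[[0,0,0.0007,0,0,0,0],[0,0,0,0,0,0,0],[0,0,0,0,0,0,0],[0,0,0,0,0,0,0.9],[0,0,0,0,0,0,0.9]]]'
python3 -m pendant '[[[0,0,0,0,0,0,0.9],[0,0,0,0,0,0,0.9],[0,0,-0.03,0,0,0,0.9],[0,0,-0.04,0,0,0,1],[0,0,-0.035,0,0,0,1]]]'
python3 g.py .4526 .1946 .15 15
```

```text
time: 17.1
position: [0.4828, -0.3596, 0.1337]
tool_rot: [0.0, 1.0, -0.0, 0.0]
ft_force: [0.6, -0.6, 1.1]
grip_width: 0.0595
grip_force: 0.0
time: 17.73
position: [0.4828, -0.3596, 0.24]
tool_rot: [0.0, 1.0, -0.0, 0.0]
ft_force: [-0.1, -0.5, -0.1]
grip_width: 0.0858
grip_force: 0.0
t 17.73 p [ 0.4828 -0.3596  0.24  ] th 90.0 zaxis [ 0.0002 -0.0002 -1.    ] grip 0.08577462458618211 0.0 F [-0.0776 -0.5372 -0.058 ] q [-0.8256  0.4891  1.4854 -0.      1.1668 -2.3959]
shift now-axes mm [ 30.4722 554.2062  89.8896] rotvec(deg) [-0.0046  0.0157 74.9768] | shift after turn mm [543.1405 114.2333  90.0133]
```

```bash
python3 -m pendant '[[[0,0.04,0,0,0,10,1],[0,0,0,0,0,10,1],[0,0,0,0,0,10,1],[0,0,0,0,0,10,1],[0,0,0,0,0,10,1]]]' >/dev/null
python3 -m pendant '[[[0,0,0,0,0,10,1],[0,0,0,0,0,9,1],[0,0,0,0,0,9,1],[0,0,0,0,0,0,1],[0,0,0,0,0,0,1]]]' >/dev/null
python3 g.py .4526 .1946 .15 12
python3 - <<'E'
from v import *
a=camera("side")["img"][110:190,290:390]
cv2.imwrite("pics/m4.png",cv2.resize(a,None,fx=4,fy=4,interpolation=2)[:,:,::-1])
E
```

```text
t 18.98 p [ 0.4828 -0.3195  0.2388] th 12.1 zaxis [-0.0001  0.     -1.    ] grip 0.08691814340235361 0.0 F [-0.0722  0.518   0.1359] q [-0.7775  0.4592  1.5449 -0.0001  1.1376 -0.9889]
shift now-axes mm [508.9928  78.3638  88.8169] rotvec(deg) [-0.0063 -0.0021  0.1105] | shift after turn mm [509.1462  77.3723  88.8068]
```

View pics/m4.png

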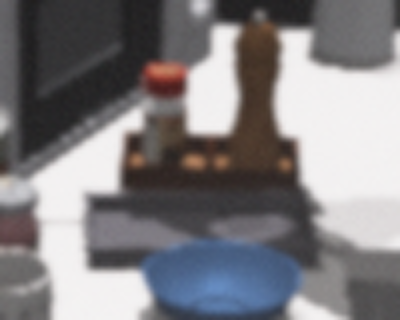

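Jar (165,115) and mill (257,95) both stand upright in their bays. Next is the lemon.

```bash
python3 -m pendant '[[[0.051,0.0078,0,0,0,0,1],[0.051,0.0078,0,0,0,0,1],[0.051,0.0078,0,0,0,0,1],[0.051,0.0078,0,0,0,0,1],[0.051,0.0078,0,0,0,0,1]]]' >/dev/null
python3 -m pendant '[[[0.051,0.0078,0,0,0,0,1],[0.051,0.0078,0,0,0,0,1],[0.051,0.0078,0,0,0,0,1],[0.051,0.0078,0,0,0,0,1],[0.051,0.0078,0,0,0,0,1]]]' >/dev/null
python3 -m pendant '[[[0,0,0.04,0,0,0,1],[0,0,0.045,0,0,0,1],[0,0,0.04,0,0,0,1],[0,0,0,0,0,0,1],[0,0,0,0,0,0,1]]]' >/dev/null
python3 g.py .4526 .1946 .035 12
python3 - <<'E'
from v import *
T,S=camera("top"),camera("side");Y=([18,120,90],[34,255,255])
for c,r in((T,(235,215,290,260)),(S,(345,200,385,245))): 
    for b in blobs(c,*Y,r)[:2]:print(b[0],b[1],b[2])
E
```

```text
t 20.9 p [0.4542 0.1957 0.1148] th 12.0 zaxis [ 0.0017  0.0003 -1.    ] grip 0.0870178193979857 0.0 F [-0.2437  0.3659  0.1857] q [ 0.1805  0.5449  1.8654 -0.      0.7295 -0.0291]
shift now-axes mm [-0.7371 -1.9405 79.8301] rotvec(deg) [0.1014 0.0034 0.0067] | shift after turn mm [-0.742  -1.7991 79.8334]
56 [269.08928571 238.125     ] [266 233   9  13]
109 [365.98165138 220.47706422] [360 214  13  14]
```

```bash
python3 -m pendant '[[[-0.0007,-0.0018,0.03,0,0,0,1],[0,0,0.03,0,0,0,1],[0,0,0.02,0,0,0,1],[0,0,0,0,0,0,1],[0,0,0,0,0,0,0]]]' 20
python3 -m pendant '[[[0,0,0,0,0,0,0],[0,0,0,0,0,0,0],[0,0,0,0,0,0,0],[0,0,0,0,0,0,0],[0,0,0,0,0,0,0]]]'
python3 -m pendant '[[[0,0,-0.01,0,0,0,0],[0,0,-0.03,0,0,0,0],[0,0,-0.04,0,0,0,0],[0,0,-0.02,0,0,0,0],[0,0,0,0,0,0,0]]]'
python3 g.py .514 -.0585 .135 12
```

```text
time: 21.62
position: [0.4528, 0.1947, 0.0352]
tool_rot: [0.629, 0.777, 0.001, 0.001]
ft_force: [-0.1, -0.1, 0.3]
grip_width: 0.0827
grip_force: 0.0
time: 22.25
position: [0.4524, 0.1947, 0.0344]
tool_rot: [0.629, 0.777, 0.001, 0.001]
ft_force: [0.5, -0.0, 6.0]
grip_width: 0.0556
grip_force: 20.0
time: 22.88
position: [0.4521, 0.1947, 0.1352]
tool_rot: [0.629, 0.777, 0.001, 0.001]
ft_force: [0.2, 0.6, -1.2]
grip_width: 0.0559
grip_force: 20.0
t 22.88 p [0.4521 0.1947 0.1352] th 12.0 zaxis [ 0.0028  0.0005 -1.    ] grip 0.055905126298246705 19.99974549980834 F [ 0.2232  0.6261 -1.1888] q [ 0.1791  0.5056  1.8572  0.      0.776  -0.0301]
shift now-axes mm [-260.4993    7.9705    0.2743] rotvec(deg) [ 0.1607  0.0041 -0.013 ] | shift after turn mm [-260.5011    7.9123    0.2336]
```

```bash
python3 -m pendant '[[[-0.05,0.0016,0,0,0,0,0],[-0.055,0.0016,0,0,0,0,0],[-0.055,0.0016,0,0,0,0,0],[-0.055,0.0016,0,0,0,0,0],[-0.0455,0.0016,0,0,0,0,0]]]' >/dev/null
python3 -m pendant '[[[0,0,0,0,0,0,0],[0,0,0.025,0,0,0,0],[0,0,0.025,0,0,0,0],[0,0,0,0,0,0,0],[0,0,0,0,0,0,0]]]'
python3 g.py .514 -.0585 .041 12
python3 - <<'E'
from v import *
T,S=camera("top"),camera("side")
cv2.imwrite("pics/l1.png",np.hstack([cv2.resize(T["img"][180:255,300:400],(400,300),interpolation=2),cv2.resize(S["img"][120:210,300:400],(333,300),interpolation=2)])[:,:,::-1])
E
```

```text
time: 24.12
position: [0.5132, -0.058, 0.0838]
tool_rot: [0.629, 0.777, -0.0, -0.001]
ft_force: [-0.2, -0.1, -1.2]
grip_width: 0.0555
grip_force: 20.0
t 24.12 p [ 0.5132 -0.058   0.0838] th 12.0 zaxis [-0.001   0.0004 -1.    ] grip 0.05553084164534986 19.999775493051857 F [-0.1511 -0.0982 -1.204 ] q [-0.3292  0.621   1.8273  0.0001  0.6944 -0.5391]
shift now-axes mm [-0.7126  0.7241 42.7893] rotvec(deg) [-0.0505 -0.0358  0.0224] | shift after turn mm [-0.6856  0.6866 42.7903]
```

View pics/l1.png

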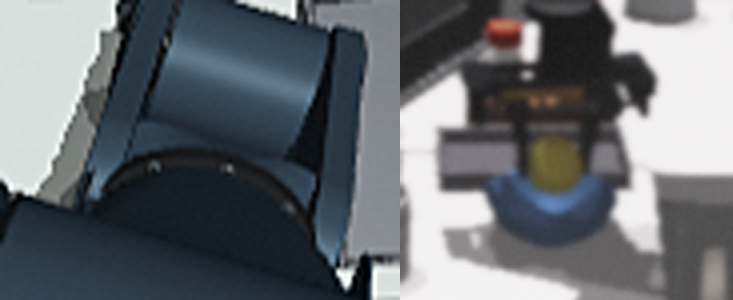

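The lemon (553,163) is held over the middle of the bowl. I'll lower and release it.

```bash
python3 -m pendant '[[[0,0.0007,0.015,0,0,0,0],[0,0,0.015,0,0,0,0],[0,0,0.008,0,0,0,0],[0,0,0.002,0,0,0,0],[0,0,0,0,0,0,0]]]'
python3 -m pendant '[[[0,0,0.001,0,0,0,0.76],[0,0,0,0,0,0,0.76],[0,0,0,0,0,0,0.76],[0,0,0,0,0,0,0.76],[0,0,0,0,0,0,0.76]]]'
python3 -m pendant '[[[0,0,-0.015,0,0,0,0.76],[0,0,-0.03,0,0,0,0.8],[0,0,-0.04,0,0,0,1],[0,0,-0.05,0,0,0,1],[0,0,-0.05,0,0,0,1]]]'
python3 g.py .457 .388 .15 -2
```

```text
time: 24.85
position: [0.5142, -0.0585, 0.0436]
tool_rot: [0.629, 0.777, -0.0, -0.0]
ft_force: [1.4, -0.4, -1.8]
grip_width: 0.0556
grip_force: 20.0
time: 25.48
position: [0.5143, -0.0585, 0.043]
tool_rot: [0.629, 0.777, 0.0, 0.0]
ft_force: [-0.6, -0.0, 0.5]
grip_width: 0.0661
grip_force: 0.0
time: 26.1
position: [0.5138, -0.0584, 0.2303]
tool_rot: [0.629, 0.777, 0.0, 0.0]
ft_force: [0.5, -1.4, -0.7]
grip_width: 0.0853
grip_force: 0.0
t 26.1 p [ 0.5138 -0.0584  0.2303] th 12.0 zaxis [ 0.0006 -0.0002 -1.    ] grip 0.08526513660343983 0.0 F [ 0.4863 -1.351  -0.6854] q [-0.3294  0.387   1.7047  0.      1.0492 -0.5386]
shift now-axes mm [448.4554  37.0328  80.2154] rotvec(deg) [ 0.0335  0.014  13.9829] | shift after turn mm [444.1014 -72.3768  80.3351]
```

```bash
python3 -m pendant '[[[0,0,0,0,0,7,1],[0,0,0,0,0,7,1],[0.0444,-0.0072,0,0,0,0,1],[0.0444,-0.0072,0,0,0,0,1],[0.0444,-0.0072,0,0,0,0,1]]]' >/dev/null
python3 -m pendant '[[[0.0444,-0.0072,0,0,0,0,1],[0.0444,-0.0072,0,0,0,0,1],[0.0444,-0.0072,0,0,0,0,1],[0.0444,-0.0072,0,0,0,0,1],[0.0444,-0.0072,0,0,0,0,1]]]' >/dev/null
python3 -m pendant '[[[0.0444,-0.0072,0,0,0,0,1],[0.0444,-0.0072,0,0,0,0,1],[0,0,0.05,0,0,0,1],[0,0,0.05,0,0,0,1],[0,0,0.03,0,0,0,1]]]' >/dev/null
python3 g.py .457 .388 .014 -2
python3 - <<'E'
from v import *
T,S=camera("top"),camera("side")
cv2.imwrite("pics/p1.png",np.hstack([cv2.resize(T["img"][180:260,150:375],(500,300),interpolation=2),cv2.resize(S["img"][160:300,310:410],(260,300),interpolation=2)])[:,:,::-1])
E
```

```text
t 27.98 p [0.4565 0.3873 0.0964] th -2.0 zaxis [-0.0024 -0.0014 -1.    ] grip 0.0869658331188022 0.0 F [0.225  0.2533 0.2358] q [ 0.5171  0.6748  1.6087 -0.0001  0.8609  0.5518]
shift now-axes mm [ 0.841   0.694  82.4208] rotvec(deg) [-0.1353  0.0874  0.0175] | shift after turn mm [ 0.7155  0.4991 82.4234]
```

View pics/p1.png

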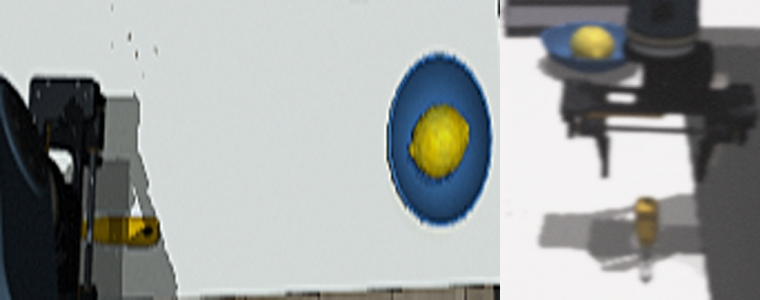

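The lemon lies in the bowl (440,140), and the open fingers straddle the peeler handle (side inset (648,210)). I'll grip it.

```bash
python3 -m pendant '[[[0.0007,0.0005,0.035,0,0,0,1],[0,0,0.03,0,0,0,1],[0,0,0.012,0,0,0,1],[0,0,0.004,0,0,0,1],[0,0,0,0,0,0,1]]]'
python3 -m pendant '[[[0,0,0.001,0,0,0,0],[0,0,0,0,0,0,0],[0,0,0,0,0,0,0],[0,0,0,0,0,0,0],[0,0,0,0,0,0,0]]]' 30
python3 -m pendant '[[[0,0,0,0,0,0,0],[0,0,0,0,0,0,0],[0,0,-0.02,0,0,0,0],[0,0,-0.04,0,0,0,0],[0,0,-0.05,0,0,0,0]]]'
python3 g.py .533 -.2195 .12 -85.2
```

```text
time: 28.7
position: [0.4592, 0.3889, 0.0181]
tool_rot: [0.719, 0.695, 0.001, 0.0]
ft_force: [0.8, -0.5, 0.8]
grip_width: 0.0871
grip_force: 0.0
time: 29.32
position: [0.4584, 0.3884, 0.0158]
tool_rot: [0.719, 0.695, -0.0, -0.0]
ft_force: [0.0, 0.0, -0.3]
grip_width: 0.0447
grip_force: 0.0
time: 29.95
position: [0.4579, 0.388, 0.1272]
tool_rot: [0.719, 0.695, -0.001, -0.0]
ft_force: [0.5, -0.2, -1.3]
grip_width: 0.0214
grip_force: 29.9
t 29.95 p [0.4579 0.388  0.1272] th -2.0 zaxis [-0.0014 -0.0008 -1.    ] grip 0.021354691040830355 29.90419415960787 F [ 0.4547 -0.2004 -1.2688] q [ 0.517   0.6309  1.5878 -0.      0.9246  0.5524]
shift now-axes mm [-604.4927   96.5597    7.582 ] rotvec(deg) [-0.0296  0.0988 83.1753] | shift after turn mm [ 24.0311 611.689    7.1941]
```

```bash
python3 -m pendant '[[[0,0,0,0,0,9,0],[0,0,0,0,0,9,0],[0,0,0,0,0,9,0],[0,0,0,0,0,9,0],[0,0,0,0,0,9,0]]]' >/dev/null
python3 -m pendant '[[[0,0,0,0,0,9,0],[0,0,0,0,0,9,0],[0,0,0,0,0,9,0],[0,0,0,0,0,9,0],[0,0,0,0,0,2.2,0]]]' >/dev/null
python3 g.py .511 -.2213 .12 -85.2
python3 - <<'E'
from v import *
T,S=camera("top"),camera("side")
cv2.imwrite("pics/p2.png",np.hstack([cv2.resize(T["img"][150:260,150:290],(420,330),interpolation=2),cv2.resize(S["img"][140:280,290:410],(283,330),interpolation=2)])[:,:,::-1])
E
```

```text
t 31.2 p [0.4585 0.3885 0.1272] th -85.3 zaxis [ 0.0011  0.0006 -1.    ] grip 0.021143691066446865 29.903545541747008 F [ 0.0522  0.0306 -0.114 ] q [ 0.5172  0.6308  1.5879 -0.      0.9217  2.0064]
shift now-axes mm [  2.6336 612.0431   6.9214] rotvec(deg) [-0.0284 -0.064  -0.1281] | shift after turn mm [  1.2726 612.044    7.2225]
```

View pics/p2.png

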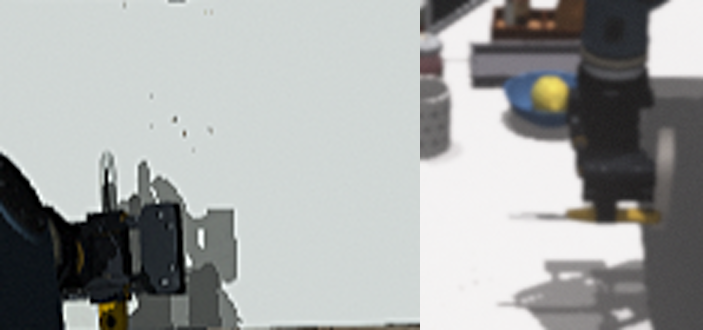

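The peeler is held level, blade pointing away from the robot (side inset (515,215)). I'll carry it to the tray.

```bash
python3 -m pendant '[[[0,0.051,0,0,0,0,0],[0,0.051,0,0,0,0,0],[0,0.051,0,0,0,0,0],[0,0.051,0,0,0,0,0],[0,0.051,0,0,0,0,0]]]' >/dev/null
python3 -m pendant '[[[0,0.051,0,0,0,0,0],[0,0.051,0,0,0,0,0],[0,0.051,0,0,0,0,0],[0,0.051,0,0,0,0,0],[0,0.051,0,0,0,0,0]]]' >/dev/null
python3 -m pendant '[[[0.001,0.051,0,0,0,0,0],[0,0.051,0,0,0,0,0],[0,0,0,0,0,0,0],[0,0,0,0,0,0,0],[0,0,0.04,0,0,0,0]]]' >/dev/null
python3 -m pendant '[[[0,0,0.02,0,0,0,0],[0,0,0,0,0,0,0],[0,0,0,0,0,0,0],[0,0,0,0,0,0,0],[0,0,0,0,0,0,0]]]' >/dev/null
python3 g.py .511 -.2213 .021 -85.2
python3 - <<'E'
from v import *
T,S=camera("top"),camera("side")
cv2.imwrite("pics/p3.png",np.hstack([cv2.resize(T["img"][150:260,340:480],(420,330),interpolation=2),cv2.resize(S["img"][100:220,290:390],(283,330),interpolation=2)])[:,:,::-1])
E
```

```text
t 33.8 p [ 0.5109 -0.2215  0.0668] th -85.2 zaxis [ 0.0014 -0.0009 -1.    ] grip 0.02145162094898621 29.90386625257088 F [ 0.4673  0.3524 -0.9064] q [-0.6097  0.6832  1.7343  0.      0.7224  0.8773]
shift now-axes mm [ 0.018  -0.2419 45.7522] rotvec(deg) [ 0.0608 -0.0751 -0.0046] | shift after turn mm [ 0.078  -0.1934 45.7523]
```

View pics/p3.png

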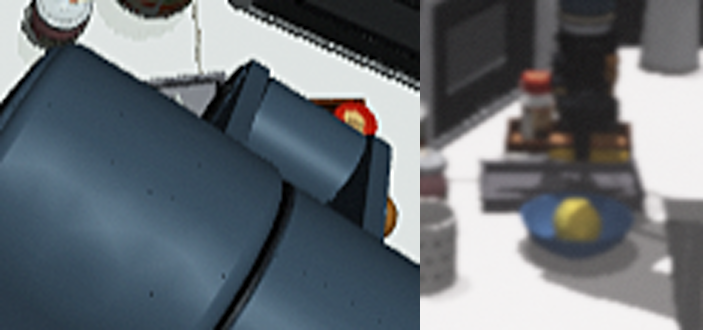

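The peeler is over the tray, hidden by the arm. I'll lower it and open only partway, to stay clear of the rim and the mill.

```bash
python3 -m pendant '[[[0,0,0.02,0,0,0,0],[0,0,0.015,0,0,0,0],[0,0,0.006,0,0,0,0],[0,0,0.002,0,0,0,0],[0,0,0,0,0,0,0]]]'
python3 -m pendant '[[[0,0,0.001,0,0,0,0],[0,0,0.001,0,0,0,0],[0,0,0,0,0,0,0],[0,0,0,0,0,0,0],[0,0,0,0,0,0,0]]]'
```

```text
time: 34.52
position: [0.5104, -0.2213, 0.0232]
tool_rot: [0.999, 0.042, -0.0, -0.0]
ft_force: [-0.3, 0.0, 0.5]
grip_width: 0.0215
grip_force: 29.9
time: 35.15
position: [0.5105, -0.2214, 0.0229]
tool_rot: [0.999, 0.042, 0.0, 0.0]
ft_force: [-2.8, 2.3, 13.6]
grip_width: 0.0215
grip_force: 30.1
```

Contact with the floor (13.6 N), so I'll release.

```bash
python3 -m pendant '[[[0,0,-0.001,0,0,0,0],[0,0,0,0,0,0,0.5],[0,0,0,0,0,0,0.5],[0,0,0,0,0,0,0.5],[0,0,0,0,0,0,0.5]]]'
python3 -m pendant '[[[0,0,-0.02,0,0,0,0.5],[0,0,-0.04,0,0,0,0.5],[0,0,-0.05,0,0,0,0.5],[0,0,-0.05,0,0,0,0.5],[0,0,-0.03,0,0,0,0.5]]]'
python3 -m pendant '[[[0,-0.06,0,0,0,0,0.5],[0,-0.06,0,0,0,0,0.5],[0,-0.06,0,0,0,0,0.5],[0,-0.06,0,0,0,0,0.5],[0,-0.06,0,0,0,0,0.5]]]'
python3 -m pendant '[[[0,-0.06,0,0,0,0,0.5],[0,-0.06,0,0,0,0,0.5],[0,-0.06,0,0,0,0,0.5],[0,0,0,0,0,0,0.5],[0,0,0,0,0,0,0.5]]]'
python3 - <<'E'
from v import *
np.set_printoptions(precision=4,suppress=True)
T,S=camera("top"),camera("side")
for c,r in((T,(370,165,432,255)),):
    for b in blobs(c,[18,120,70],[34,255,255],r)[:2]:print(b[0],b[1],b[2],plane(c,b[1],.014))
cv2.imwrite("pics/f.png",np.hstack([cv2.resize(T["img"][130:260,310:480],(459,351),interpolation=2),cv2.resize(S["img"][100:220,290:390],(300,351),interpolation=2)])[:,:,::-1])
E
```

```text
time: 35.78
position: [0.5105, -0.2214, 0.0216]
tool_rot: [0.999, 0.042, -0.0, -0.0]
ft_force: [-0.8, 0.0, -0.6]
grip_width: 0.0427
grip_force: 0.0
time: 36.4
position: [0.5112, -0.2218, 0.2145]
tool_rot: [0.999, 0.042, 0.001, 0.001]
ft_force: [0.1, 0.3, -0.4]
grip_width: 0.0435
grip_force: 0.0
time: 37.02
position: [0.4851, 0.0794, 0.2118]
tool_rot: [0.999, 0.041, 0.0, -0.0]
ft_force: [1.1, -0.7, -0.0]
grip_width: 0.0434
grip_force: 0.0
time: 37.65
position: [0.47, 0.2568, 0.2115]
tool_rot: [0.999, 0.042, -0.0, 0.0]
ft_force: [-1.1, 0.1, 0.2]
grip_width: 0.0432
grip_force: 0.0
233 [400.8841 222.3262] [397 205  10  34] [ 0.4964 -0.2218  0.014 ]
```

View pics/f.png

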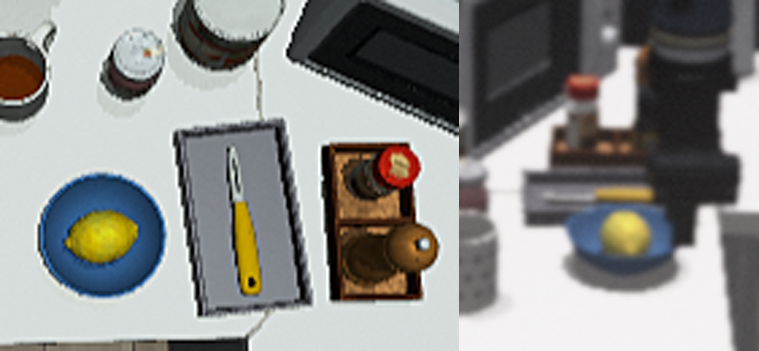

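The lemon is in the bowl, the peeler lies flat and central in the tray, the jar and mill stand upright in the rack, and the mug and jam jar are untouched. I'll hand it in.

```bash
python3 -c "from rig import hand_in;print(hand_in())"
```

```text
the job is handed in; nothing more can be done
None
```

I've handed the job in: the final pictures show the lemon in the bowl, the peeler flat in the tray, the spice jar and pepper mill upright in the rack, and the mug and jam jar where they were; the hand-in call gave no verdict.

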